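Bring the red-ringed well under the dispensing needle

ROBOT

A 6-joint arm with a two-finger parallel gripper is mounted at the origin on the work surface. World frame = base frame: x ahead of the robot, y to its left, z up, the work surface at z = 0. Lengths are in mm, angles in rad, forces in N, time in s.
With the tool pointing down it reaches from about 375 to 975 mm from the base axis. Payload 3.8 kg.
Tool frame: the origin (TCP) lies midway between the tips of the shut fingers; the grasp point (between the pads) lies 19 mm behind it; z points along the fingers, y is the line along which they close (so a half turn about z gives the same grasp; the last joint's range is limited). The gripper opens to 88 mm and grips with 3 to 60 N. Pads are 18 mm wide; open, the fingers measure 123 mm over their backs; the gripper's body (75 mm by 187 mm) begins 45 mm behind the grasp point.
Start: joints at [-1.14, 0.264, 1.604, -0, 1.274, -0.037], TCP at [304.368, -602.477, 238.706] pointing down, gripper open.
Joint ranges: [-2.63, 2.63], [-0.94, 2.18], [0.31, 2.57], [-1.31, 4.45], [0, 2.66], [-2.55, 2.55]. Speed limits (rad/s): [2.57, 2.57, 3.14, 3.14, 3.14, 3.14].

INTERFACE

Orientations are given as a unit quaternion [w, x, y, z].
In Python, from bench import env, vision gives the robot as it stands. The module is installed in compiled form; this text tells all that it offers.
- The arm moves only by the tool send_rows, never from a script. Its argument "series" is a list of rows, each a list of 2 entries, a list of its own where there are three numbers: the shift along the world's x, y, z scaled (see below), then the turn, a rotation vector about the world's x, y, z scaled (see below). In form: [[[tx, ty, tz], [ax, ay, az]], ...]. A call has 1 to 20 rows; each row shifts and turns the commanded pose from where the row before left it; what a row does not reach is not made up. The controller multiplies each number of a shift by 250 mm and each number of a turn by pi/2 rad. A row lasts 1/10 s, in which the tool goes at most 50 mm and 8.59 degrees, less where a joint would pass 70% of its speed; a pose out of reach is approached as far as the arm can. A call with a number of a shift or a turn outside -1 to 1 is refused whole. A call with a gripper value outside its range is refused whole. "grip" is the opening, from 0 (shut) to 1 (fully open), set as the call begins (left out, the last holds). The fingers move at their own pace and stop on an object; the grip force is fixed at half the most. Time passes only in rows, so rows that do not move let the fingers close. It gives the time, the measured TCP pose, the force, the opening and the grip force at its end, in the units of the state.
- env.get_state(): the state, without advancing time (a new reading comes with each control period).
- vision.get_image(name): name is "scene" or "top"; returns a dict with "pixels" (420x560x3 uint8, blue, green, red), "fov_y" (degrees; the focal length in pixels is half the picture's height over the tangent of half this angle, whatever the lens; pixels are square), "cx", "cy" (the principal point, pixels), "cam_to_world" (4x4, takes a point from camera to world coordinates). Camera axes: x right, y down, z forward; pixel columns grow to the right and rows downward; lengths in mm; the calibration is good to about 2 mm. A picture is of the moment at which its call begins. There is no depth.
- env.hand_in(): hands the job in; it is judged then, once.
The state is a dict: "t": time; "qpos": joint angles; "qd": joint speeds; "tau": joint torques, N m; "eef_pos": TCP position; "tool_rot": TCP orientation; "wrist_force": force on the tool from outside, world axes, zero at the start; "wrist_torque": the same for the moment, N m; "finger_gap": finger opening in mm; "finger_force": force on a finger pad.
Only numpy, scipy, OpenCV 4.12 (cv2) and the standard library are available. Lean on these libraries where they do the work, as an engineer would, in place of code of your own. Each camera call takes 0.05 s, during which the arm holds its last target. There are 200 camera calls.

TASK

The dispensing needle is set up for the middle-width one of the three white tube racks. Set that rack down flat on the metal stage beside the dispensing head, with its red-ringed well pointing towards the needle but still a good 60 mm short of it, and let go; then grip it by the blue fin at its tail and slide it in without lifting, until it sits flush along the blue fence with the red-ringed well centred under the needle tip, and let go. Press gently on the fence, do not touch the needle or its head, and leave the other racks, the jar and the tip box where they are.

Things in the scene. Friction and masses are not known exactly. Their poses are not given: they have to be found in the camera images.
- rack_mid: white tube rack of middle width (54 mm), the one to use, 160 mm long, 40 mm high, about 0.4 kg. Origin: centre of its underside. x along its length from the tail (blue fin, at x = -60 mm) to the front end, y across its width, z up. A row of dark wells along its centre line, the front one (x = +50 mm) ringed in red
- rack_narrow: white tube rack of the narrow size (42 mm), not to be used; its fin is like the others', 160 mm long, 40 mm high, about 0.4 kg. Origin: centre of its underside. x along its length from the tail (blue fin, at x = -60 mm) to the front end, y across its width, z up. A row of dark wells along its centre line, the front one (x = +50 mm) ringed in red
- rack_wide: white tube rack of the wide size (66 mm), not to be used; its fin is like the others', 160 mm long, 40 mm high, about 0.4 kg. Origin: centre of its underside. x along its length from the tail (blue fin, at x = -60 mm) to the front end, y across its width, z up. A row of dark wells along its centre line, the front one (x = +50 mm) ringed in red
- rack_mid_fin: upright blue fin, 10 mm thick along the rack's length, 26 mm wide, 28 mm high, on top of the middle-width rack at its tail end, 60 mm from the rack's centre. Origin: centre of its foot, on the rack's top face; z up
- mark (a point): centre of the red-ringed well (dark bore 10 mm, red ring 18 mm across) on the top face of the middle-width rack, 50 mm ahead of the rack's centre
- stage: fixed aluminium stage, 360 mm long along its y, 15 mm high; clear flat top from x = -65 mm to the fence face at x = +50 mm. Origin: centre of its underside. The rack comes from the stage's +y part and slides towards -y, so its x axis points along the stage's -y
- fence: fixed blue fence along the stage's far edge, 36 mm high above the stage top, 12 mm thick, 360 mm long. Origin: on its inner face (the face that the rack touches), at the stage's top, level with the needle; x points into the fence, y along it away from the head towards the open part (the fence reaches from y = -70 to +290 mm)
- head: fixed dispensing head: white column behind the fence, 30 to 80 mm past the needle along the stage's -y; a bent grey arm (underside 122 mm above the bench) carries a clear syringe (24 mm across, 92 to 168 mm high) with an orange hub (from 74 mm). It reaches at most 15 mm from the needle to the stage's +y. Origin: on the bench at the stage's x = 0, level with the needle along y
- needle_tip (a point): tip of the vertical steel needle (3 mm thick, 15 mm bare), pointing down; 61 mm above the bench (46 mm above the stage top, 6 mm above the rack's top), 27 mm in front of the fence's face (half the middle rack's width)
- jar: amber jar with blue cap, 56 mm across, 85 mm high; bystander. Origin: centre of its underside
- tip_box: blue pipette-tip box with yellow-green top, 85 x 120 x 50 mm; bystander. Origin: centre of its underside
There are look-alikes about, which are no part of the job. Leave any brown or pink look-alike of the rack_mid alone.

How it is judged (in metres and radians):
On the way, in this order (a step that is already met when the one before it is completed fails the run):
1. the middle-width rack rests flat on the stage, let go, its red-ringed well towards the needle and still more than 50 mm from it (z of rack_mid in the frame of stage between 0.012 and 0.018 m and angle between rack_mid's own z axis and vertical below 0.04 rad and x of rack_mid in the frame of stage between -0.05 and 0.05 m and y of rack_mid in the frame of stage between -0.18 and 0.15 m and linear speed of rack_mid below 0.01 m/s and angular speed of rack_mid below 0.05 rad/s and angle between the x axis of rack_mid and the y axis of stage, either way round below 0.35 rad and y of mark in the frame of stage above -0.055 m and contact force between rack_mid and the fingers below 0.1 N and y of rack_mid_fin in the frame of stage above 0.03 m), for 0.2 s.
2. the fingers grip the rack by its fin while it lies on the stage, the red-ringed well still more than 40 mm from the needle (z of rack_mid in the frame of stage between 0.012 and 0.018 m and angle between rack_mid's own z axis and vertical below 0.04 rad and x of rack_mid in the frame of stage between -0.05 and 0.05 m and y of rack_mid in the frame of stage between -0.18 and 0.15 m and contact force between rack_mid_fin and the fingers above 5 N and horizontal distance between mark and needle_tip above 0.04 m), for 0.1 s.
At the end, for the whole second after the job is handed in: The middle-width rack rests flat and still on the stage, within 1.7 mm of the fence at its middle and parallel to it within 0.025 rad, the centre of the red-ringed well within 3.5 mm of the point under the needle tip (z of rack_mid in the frame of stage between 0.012 and 0.018 m and angle between rack_mid's own z axis and vertical below 0.04 rad and x of rack_mid in the frame of stage between -0.05 and 0.05 m and y of rack_mid in the frame of stage between -0.18 and 0.15 m and linear speed of rack_mid below 0.01 m/s and angular speed of rack_mid below 0.05 rad/s and horizontal distance between mark and needle_tip below 0.0035 m and x of rack_mid in the frame of fence above -0.0287 m and angle between the x axis of rack_mid and the y axis of stage, either way round below 0.025 rad); the robot touches nothing.
It fails at once if the needle or its head is touched with more than 1 N (contact force between head and anything else above 1 N).
It fails at once if the fence is pressed with more than 40 N (contact force between fence and anything else above 40 N).
It fails at once if the rack is lifted more than 4 mm off the stage with its red-ringed well within 45 mm of the needle (horizontal distance between mark and needle_tip below 0.045 m and z of rack_mid in the frame of stage above 0.019 m).
It fails at once if another rack, the jar or the tip box is moved more than 20 mm (distance of any of rack_narrow, rack_wide, jar, tip_box from where it was at the start of the episode above 0.02 m).
It also fails if it takes over 72 s, if anything falls off the work surface, if the arm or the gripper's body presses on something with over 40 N, if the wrist force passes 120 N, or if a joint passes its speed limit or range.

## Working session

There is one attempt and no reset: what is moved stays moved. The work goes in short steps, Python scripts to look and compute and a tool call to move; the robot and the scene stay as the last step left them, time stands still between calls to the robot, and variables do not carry over. Pictures are saved under pics/ and viewed, at most 10 in all, crops included, and the job is handed in when it is done.

Besides the shell and the picture viewer there is one more tool, called after "Emit:" as name(argument=value, ...), one argument or row to a line, values as JSON. send_rows: Moves the arm, as the interface text tells. Its arguments: {"type":"object","properties":{"series":{"type":"array","items":{"type":"array"}},"grip":{"type":"number"}},"required":["series"]}

```bash
mkdir -p pics; cat > h.py <<'E'
import numpy as np, cv2
from bench import env, vision
def cap(n,f=None):
    d=vision.get_image(n)
    if f: cv2.imwrite(f,d["pixels"])
    return d
def foc(d): return d["pixels"].shape[0]/2/np.tan(np.radians(d["fov_y"])/2)
def ray(d,u,v):
    T=np.array(d["cam_to_world"]);f=foc(d)
    r=T[:3,:3]@np.array([(u-d["cx"])/f,(v-d["cy"])/f,1]);return T[:3,3],r
def onz(d,u,v,z):
    o,r=ray(d,u,v);return o+r*(z-o[2])/r[2]
def proj(d,p):
    T=np.array(d["cam_to_world"]);c=T[:3,:3].T@(np.array(p)-T[:3,3]);f=foc(d)
    return c[:2]/c[2]*f+[d["cx"],d["cy"]]
E
python3 - <<'E'
from h import *
for n in("scene","top"):
    d=cap(n,f"pics/{n}0.png");print(n,d["fov_y"],d["cx"],d["cy"],np.round(d["cam_to_world"],3).tolist())
print(env.get_state())
E
```

```text
scene 52.185799281445675 272.2948044738509 205.3135771313114 [[0.462, 0.601, -0.653, 1211.287], [0.887, -0.319, 0.334, -171.921], [-0.007, -0.733, -0.68, 718.784], [0.0, 0.0, 0.0, 1.0]]
top 56.19179812340135 277.8665268419888 210.10000039552378 [[-0.015, -0.99, 0.142, 395.769], [-1.0, 0.016, 0.001, 152.449], [-0.003, -0.142, -0.99, 1136.359], [0.0, 0.0, 0.0, 1.0]]
{'t': 0.1, 'qpos': array([-1.13988182e+00,  2.64681713e-01,  1.60520986e+00,  4.05764742e-05,
        1.27370087e+00, -3.69071278e-02]), 'qd': array([ 0.00099867, -0.00062625, -0.00336319, -0.00047379,  0.00068935,
       -0.00066001]), 'tau': array([ 1.59949263e-04, -5.03620291e+01, -3.58070719e+01,  7.30992272e-02,
        2.33326724e-02, -4.15425757e-05]), 'eef_pos': array([ 304.12920079, -601.89760288,  237.52477137]), 'tool_rot': array([-9.84350732e-04,  9.72768267e-01,  2.31777692e-01, -1.76693017e-04]), 'wrist_force': array([ 0.15276018, -0.02143051, -0.86442619]), 'wrist_torque': array([ 0.01112916, -0.0314711 , -0.0196447 ]), 'finger_force': 0.0, 'finger_gap': 88.0203169293485}
```

View pics/scene0.png

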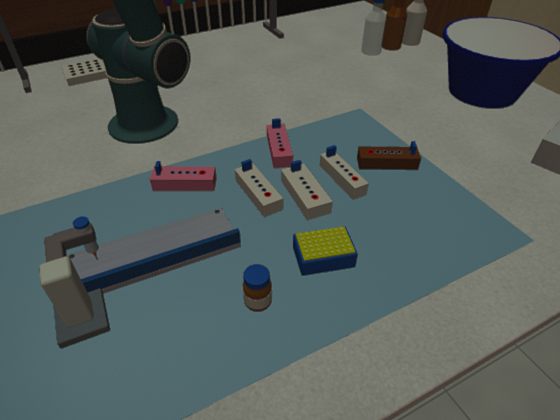

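View pics/top0.png

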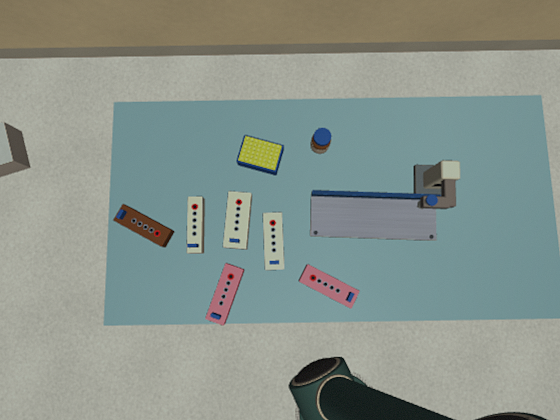

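The candidates in the top view are:
- White racks at (195,224), (237,220) and (273,240).
- Pink look-alikes at (225,293) and (328,285), and a brown one at (144,226).

By eye, the white rack at (273,240) looks like the middle width. I'll measure all three.

```bash
python3 - <<'E'
from h import *
d=cap("top");im=d["pixels"];hsv=cv2.cvtColor(im,cv2.COLOR_BGR2HSV)
def comps(m,amin,lo=(100,90),hi=(470,330)):
    n,l,s,c=cv2.connectedComponentsWithStats(m.astype(np.uint8))
    return [(i,s[i,4],c[i],l==i) for i in range(1,n) if s[i,4]>=amin and lo[0]<c[i][0]<hi[0] and lo[1]<c[i][1]<hi[1]]
H,S,V=[hsv[...,i].astype(int) for i in range(3)]
white=(V>150)&(S<60)
print("white")
for i,a,c,m in comps(white,200):
    cn=max(cv2.findContours(m.astype(np.uint8),0,2)[0],key=cv2.contourArea)
    P=np.array([onz(d,u,v,40)[:2] for u,v in cn[:,0]],np.float32)
    r=cv2.minAreaRect(P);print(a,c.round(1),np.round(r[0],1),np.round(np.array(r[1])+1.9*1.0,1),round(r[2],2))
red=((H<8)|(H>172))&(S>150)&(V>90)
print("red")
for i,a,c,m in comps(red,6):print(a,c.round(2),onz(d,*c,40).round(1))
blue=(H>100)&(H<125)&(S>130)&(V>60)
print("blue")
for i,a,c,m in comps(blue,10):print(a,c.round(2),onz(d,*c,68).round(1))
print(im[215,350],im[194,350],im[210,120],im[220,195])
a=cv2.resize(im[185:280,180:300],None,fx=5,fy=5,interpolation=cv2.INTER_CUBIC);
b=cv2.resize(im[150:245,300:470],None,fx=4.5,fy=4.5,interpolation=cv2.INTER_CUBIC);cv2.imwrite("pics/a.png",a);cv2.imwrite("pics/b.png",b)
s=cap("scene");cv2.imwrite("pics/c.png",cv2.resize(s["pixels"][200:350,30:250],None,fx=3.6,fy=3.6,interpolation=cv2.INTER_CUBIC))
E
```

```text
white
132491 [259.3 245.3] [508.1 142.6] [1671.1 1035.1] 89.96
1152 [236.6 219.4] [530. 270.] [ 67.2 162.8] 83.93
669 [194.  223.6] [518.7 389.6] [160.8  41.5] 0.71
red
19 [238.47 201.63] [579.5 264.6  40. ]
18 [194.61 206.17] [568.5 388.4  40. ]
18 [272.28 222.5 ] [518.6 169.9  40. ]
34 [156.76 233.  ] [494.2 493.2  40. ]
25 [230.4 276.2] [371.9 287.1  40. ]
24 [312.46 277.46] [365.1  61.6  40. ]
blue
234 [321.97 136.15] [758.1  26.1  68. ]
186 [262.23 165.1 ] [677.  195.3  68. ]
560 [380.07 194.83] [ 587.5 -128.7   68. ]
54 [120.91 213.91] [545.8 584.5  68. ]
27 [234. 240.] [469.4 274.   68. ]
27 [192. 245.] [457.6 387.9  68. ]
25 [273.72 261.92] [408.7 167.   68. ]
30 [350.07 296.57] [314.2 -34.6  68. ]
34 [215.12 315.65] [270.3 323.9  68. ]
[138 130 126] [98 61 30] [119  64  46] [4 1 0]
```

View pics/a.png

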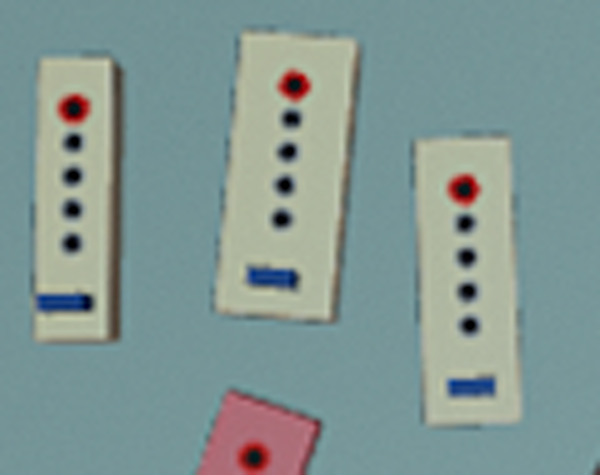

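View pics/b.png

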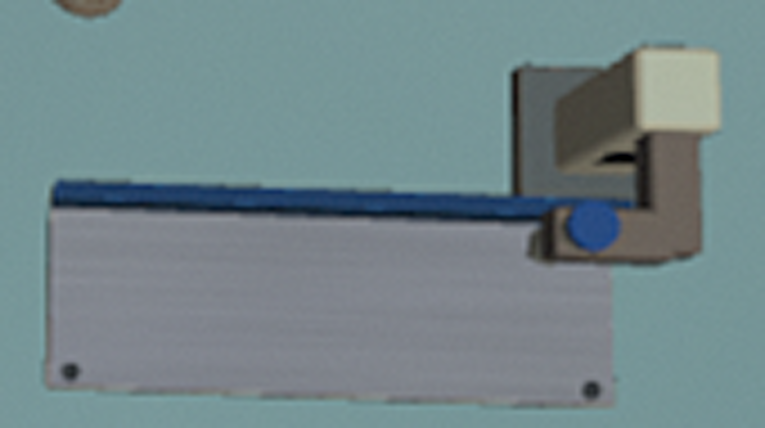

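View pics/c.png

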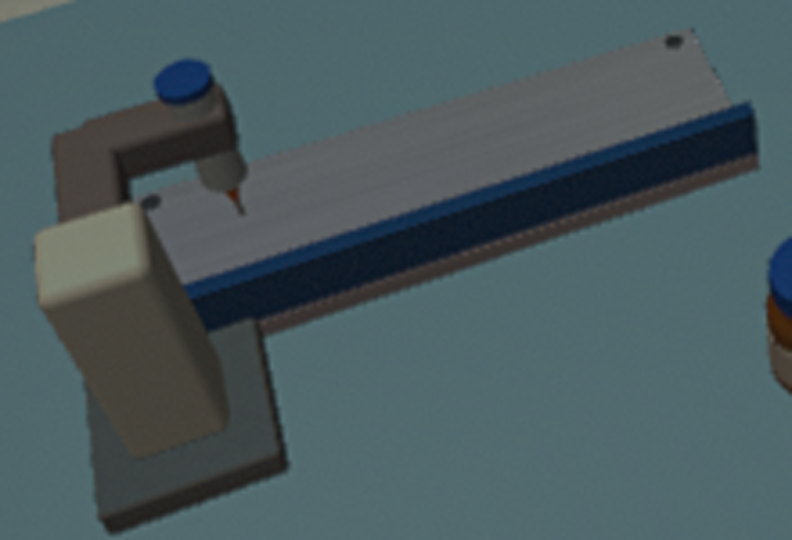

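Crop a shows narrow, wide and middle racks from left to right. The red rings are at (195,206), (238,202) and (272,222.5), so the right-hand rack is the middle one, with its fin at (274,262). In crop b the needle's syringe cap is at about (432,200). In the scene view the needle tip is at about (97,259). Next I'll measure the rack, stage, fence and needle precisely.

```bash
cat > meas.py <<'E'
from h import *
def rack(d,z0,lo,hi,p=False):
    """white rack top whose centre pixel in box; z0 = base height"""
    im=d["pixels"];hsv=cv2.cvtColor(im,cv2.COLOR_BGR2HSV).astype(int);H,S,V=[hsv[...,i] for i in range(3)]
    b=im.astype(int)
    m=((b[...,2]>b[...,0]+3)&(V>125)&(S<90)).astype(np.uint8)
    x=np.zeros_like(m);x[lo[1]:hi[1],lo[0]:hi[0]]=m[lo[1]:hi[1],lo[0]:hi[0]]
    cn=max(cv2.findContours(x,0,1)[0],key=cv2.contourArea)[:,0]
    P=np.array([onz(d,u,v,z0+40)[:2] for u,v in cn],np.float32)
    r=cv2.minAreaRect(P)
    red=np.zeros_like(m);q=(((H<8)|(H>172))&(S>130)&(V>70));red[lo[1]:hi[1],lo[0]:hi[0]]=q[lo[1]:hi[1],lo[0]:hi[0]]
    ys,xs=np.nonzero(red);mk=onz(d,(xs.min()+xs.max())/2,(ys.min()+ys.max())/2,z0+40)
    mk2=onz(d,xs.mean(),ys.mean(),z0+40)
    bl=np.zeros_like(m);q=(H>100)&(H<125)&(S>110)&(V>60);bl[lo[1]:hi[1],lo[0]:hi[0]]=q[lo[1]:hi[1],lo[0]:hi[0]]
    ys,xs=np.nonzero(bl)
    return r,mk,mk2,onz(d,xs.mean(),ys.mean(),z0+64) if len(xs) else None
E
python3 - <<'E'
from meas import *
d=cap("top")
for n,lo,hi in(("mid",(258,205),(290,275)),("wide",(218,185),(256,255)),("narrow",(183,190),(208,260))):
    r,m,m2,f=rack(d,0,lo,hi);print(n,np.round(r[0],1),np.round(r[1],1),round(r[2],2),m.round(1),m2.round(1),f.round(1))
im=d["pixels"];hsv=cv2.cvtColor(im,cv2.COLOR_BGR2HSV).astype(int);H,S,V=[hsv[...,i] for i in range(3)]
blue=(H>100)&(H<125)&(S>130)&(V>50)
lowp,upp,edg=[],[],[]
for u in range(316,408):
    ys=np.nonzero(blue[180:225,u])[0]+180
    lowp.append(onz(d,u,ys.max()+.5,15)[:2]);upp.append(onz(d,u,ys.min()-.5,51)[:2])
    g=im[205:250,u].astype(int); st=np.nonzero((g[:,2]>105))[0]+205
    edg.append(onz(d,u,st.max()+.5,15)[:2])
for n,P in(("face",lowp),("outer",upp),("near edge",edg)):
    P=np.array(P);c=np.polyfit(P[:,1],P[:,0],1);print(n,"x=%.1f at y=-300, slope %.4f"%(np.polyval(c,-300),c[0]),"at0 %.1f"%np.polyval(c,0),"res",np.std(P[:,0]-np.polyval(c,P[:,1])).round(2))
# stage ends
for v in range(205,232,5):
    g=im[v].astype(int);q=np.nonzero((g[290:460,2]>105))[0]+290;print(v,onz(d,q.min()-.5,v,15).round(1)[:2],onz(d,q.max()+.5,v,15).round(1)[:2])
q=blue.copy();q[:,:420]=0;q[:, 445:]=0;q[:188]=0;ys,xs=np.nonzero(q);print("cap",xs.mean(),ys.mean(),[onz(d,(xs.min()+xs.max())/2,(ys.min()+ys.max())/2,z).round(1) for z in(168,176)], xs.min(),xs.max(),ys.min(),ys.max())
s=cap("scene");print("needle scene",[onz(s,u,v,61).round(1) for u,v in((97,259.4),(97,260))])
print(foc(d),foc(s))
for n in ("fin",): pass
E
```

```text
mid [468.4 168.3] [158.   52.4] 1.61 [518.6 169.3  40. ] [519.2 169.9  40. ] [408.5 166.3  64. ]
wide [528.5 268.8] [ 65.8 159.3] 84.52 [579.8 264.6  40. ] [579.3 265.   40. ] [469.6 274.5  64. ]
narrow [516.3 388. ] [158.   42.2] 0.69 [567.5 388.7  40. ] [567.8 388.8  40. ] [457.9 389.3  64. ]
face x=583.8 at y=-300, slope 0.0522 at0 599.4 res 1.16
outer x=589.6 at y=-300, slope 0.0499 at0 604.6 res 0.83
near edge x=437.0 at y=-300, slope 0.0156 at0 441.7 res 0.0
205 [571.4 119.9] [ 563.6 -369.7]
210 [556.9 120.2] [ 549.1 -368.5]
215 [542.3 120.5] [ 534.6 -367.3]
220 [527.9 120.8] [ 520.1 -366.2]
225 [513.5 121.1] [ 505.8 -365. ]
230 [499.1 121.4] [ 491.4 -363.8]
cap 430.2983870967742 198.40322580645162 [array([ 555.7, -226.1,  168. ]), array([ 554.4, -223. ,  176. ])] 420 440 194 205
needle scene [array([ 556.8, -230.6,   61. ]), array([ 558.4, -230.9,   61. ])]
393.3628111935074 428.79782669008415
```

```bash
cat > stage.py <<'E'
from h import *
d=cap("top");im=cv2.GaussianBlur(d["pixels"],(3,3),0).astype(float)
sat=im[...,0]-im[...,2]  # mat: high, stage: ~12
def cross(a,t):  # first subpixel crossing along array
    i=np.nonzero((a[:-1]-t)*(a[1:]-t)<=0)[0]
    return None if len(i)==0 else i[0]+(t-a[i[0]])/(a[i[0]+1]-a[i[0]])
def fit(P,n,ax):
    P=np.array(P);c=np.polyfit(P[:,ax],P[:,1-ax],1)
    r=P[:,1-ax]-np.polyval(c,P[:,ax]);k=abs(r)<2*r.std()+.1;c=np.polyfit(P[k,ax],P[k,1-ax],1)
    print(n,"slope %.4f"%c[0],"res %.2f n %d"%(r[k].std(),k.sum()));return c
print(sat[205:245:3,350],sat[215,295:330:3],sat[225,425:450:3],sat[180:205:2,350])
mid=sat[210:230,320:400].mean();mat=sat[160:180,320:400].mean();fe=sat[193:196,345:352].mean();print(mid,mat,fe)
t=(mid+mat)/2
L=[];R=[];N=[];F=[];O=[]
for v in range(203,230):
    x=cross(sat[v,320:298:-1],t);L.append(onz(d,320-x,v,15)[:2])
for v in range(212,232):
    x=cross(sat[v,425:447],t)
    if x is not None:R.append(onz(d,425+x,v,15)[:2])
for u in range(320,420):
    x=cross(sat[225:250,u],t);N.append(onz(d,u,225+x,0)[:2]);
    x=cross(sat[210:185:-1,u],(mid+fe)/2);F.append(onz(d,u,210-x,15)[:2])
    x=cross(sat[180:198,u],(mat+fe)/2);O.append(onz(d,u,180+x,51)[:2])
cl=fit(L,"left end",0);cr=fit(R,"right end",0);cn=fit(N,"near",1);cf=fit(F,"face",1);co=fit(O,"outer",1)
for y in(100,0,-100,-200):print(y,"face %.1f outer-12 %.1f near(+115) %.1f"%tuple(np.polyval(c,y)+k for c,k in((cf,0),(co,-12),(cn,115))))
for x in(480,530,570):print(x,"left %.1f right %.1f"%(np.polyval(cl,x),np.polyval(cr,x)))
E
python3 stage.py
```

```text
[12. 12. 12. 13. 13. 13. 13. 14. 13. 13. 11. 25. 34. 34.] [35. 34. 33. 34. 34. 19. 14. 12. 12. 12. 13. 13.] [11. 12. 12.  9. 33. 34. 33. 33. 33.] [34. 33. 33. 34. 34. 32. 61. 61. 31. 10. 11. 11. 12.]
12.800625 33.1175 59.04761904761905
left end slope -0.0575 res 0.26 n 27
right end slope -0.0780 res 0.22 n 20
near slope 0.0510 res 0.24 n 100
face slope 0.0512 res 0.43 n 99
outer slope 0.0515 res 0.68 n 100
100 face 603.9 outer-12 598.9 near(+115) 598.1
0 face 598.8 outer-12 593.8 near(+115) 593.0
-100 face 593.7 outer-12 588.6 near(+115) 587.9
-200 face 588.6 outer-12 583.5 near(+115) 582.8
480 left 66.1 right -295.3
530 left 63.2 right -299.2
570 left 60.9 right -302.3
```

The rack at (273,240) is confirmed as rack_mid: measured width is about 53 mm against 42 and 66, the length is right, and the well-to-fin distance is 110 mm. Its centre is (468.6, 168.2) with a yaw of 1.65°.

The stage is turned by -2.93°, and the needle is at about (555.5, -229). Now I'll travel over the rack, turning so that the wrist can still make the later -94.6° turn.

Emit:
send_rows(
  series=[
    [[0.0329,0.154,-0.0075],[0,0,0.086]],
    [[0.0329,0.154,-0.0075],[0,0,0.086]],
    [[0.0329,0.154,-0.0075],[0,0,0.086]],
    [[0.0329,0.154,-0.0075],[0,0,0.086]],
    [[0.0329,0.154,-0.0075],[0,0,0.086]],
    [[0.0329,0.154,-0.0075],[0,0,0.086]],
    [[0.0329,0.154,-0.0075],[0,0,0.086]],
    [[0.0329,0.154,-0.0075],[0,0,0.086]],
    [[0.0329,0.154,-0.0075],[0,0,0.086]],
    [[0.0329,0.154,-0.0075],[0,0,0.086]],
    [[0.0329,0.154,-0.0075],[0,0,0.086]],
    [[0.0329,0.154,-0.0075],[0,0,0.086]],
    [[0.0329,0.154,-0.0075],[0,0,0.086]],
    [[0.0329,0.154,-0.0075],[0,0,0.086]],
    [[0.0329,0.154,-0.0075],[0,0,0.086]],
    [[0.0329,0.154,-0.0075],[0,0,0.086]],
    [[0.0329,0.154,-0.0075],[0,0,0.086]],
    [[0.0329,0.154,-0.0075],[0,0,0.086]],
    [[0.0329,0.154,-0.0075],[0,0,0.086]],
    [[0.0329,0.154,-0.0075],[0,0,0.086]],
  ],
  grip=0.82,
)

```text
t: 2.35
eef_pos: [469.0, 169.3, 201.4]
tool_rot: [0.0, -0.017, 1.0, 0.0]
wrist_force: [-0.2, 0.6, 0.3]
finger_gap: 72.2
finger_force: 0.0
```

```bash
cat >> h.py <<'E'
from scipy.spatial.transform import Rotation as R
def st():
    s=env.get_state();w,x,y,z=s["tool_rot"];M=R.from_quat([x,y,z,w]).as_matrix()
    print("t %.2f"%s["t"],"tcp",s["eef_pos"].round(1),"closing yaw %.2f"%np.degrees(np.arctan2(M[1,1],M[0,1])),"zaxis",M[:,2].round(4),"F",s["wrist_force"].round(1),"T",s["wrist_torque"].round(2),"gap %.1f ff %.1f"%(s["finger_gap"],s["finger_force"]))
    return s
E
python3 -c "
from h import *
st()"
```

```text
t 2.35 tcp [469.  169.3 201.4] closing yaw 91.94 zaxis [ 8.e-04  1.e-04 -1.e+00] F [-0.2  0.6  0.3] T [ 0.01 -0.15 -0.03] gap 72.2 ff 0.0
```

Emit:
send_rows(
  series=[
    [[0,0,-0.15],[0,0,0]],
    [[0,0,-0.15],[0,0,0]],
    [[0,0,-0.15],[0,0,0]],
    [[0,0,-0.15],[0,0,0]],
    [[0,0,-0.075],[0,0,0]],
    [[0,0,-0.075],[0,0,0]],
    [[0,0,0],[0,0,0]],
  ],
)

```text
t: 3.05
eef_pos: [466.4, 166.8, 11.2]
tool_rot: [-0.003, -0.014, 1.0, -0.001]
wrist_force: [-0.4, -0.4, -0.2]
finger_gap: 72.5
finger_force: 0.0
```

Emit:
send_rows(
  series=[
    [[0,0,0],[0,0,0]],
    [[0,0,0],[0,0,0]],
    [[0,0,0],[0,0,0]],
    [[0,0,0],[0,0,0]],
    [[0,0,0],[0,0,0]],
    [[0,0,0],[0,0,0]],
  ],
  grip=0,
)

```text
t: 3.65
eef_pos: [470.2, 168.1, 15.2]
tool_rot: [0.001, -0.014, 1.0, 0.0]
wrist_force: [-1.1, 1.1, 7.6]
finger_gap: 53.3
finger_force: 30.0
```

```bash
python3 -c "
from h import *
st()"
```

```text
t 3.65 tcp [470.2 168.1  15.2] closing yaw 91.60 zaxis [ 0.0027  0.001  -1.    ] F [-1.1  1.1  7.6] T [ 0.23 -0.03 -0.09] gap 53.3 ff 30.0
```

Emit:
send_rows(
  series=[
    [[0,0,0.14],[0,0,0]],
    [[0,0,0.14],[0,0,0]],
    [[0,0,0.14],[0,0,0]],
    [[0.0196,-0.085,0],[0,0,-0.0876]],
    [[0.0196,-0.085,0],[0,0,-0.0876]],
    [[0.0196,-0.085,0],[0,0,-0.0876]],
    [[0.0196,-0.085,0],[0,0,-0.0876]],
    [[0.0196,-0.085,0],[0,0,-0.0876]],
    [[0.0196,-0.085,0],[0,0,-0.0876]],
    [[0.0196,-0.085,0],[0,0,-0.0876]],
    [[0.0196,-0.085,0],[0,0,-0.0876]],
    [[0.0196,-0.085,0],[0,0,-0.0876]],
    [[0.0196,-0.085,0],[0,0,-0.0876]],
    [[0.0196,-0.085,0],[0,0,-0.0876]],
    [[0.0196,-0.085,0],[0,0,-0.0876]],
    [[0,0,0],[0,0,0]],
    [[0,0,0],[0,0,0]],
    [[0,0,0],[0,0,0]],
  ],
)

```text
t: 5.45
eef_pos: [526.8, -86.8, 118.1]
tool_rot: [-0.001, 0.725, 0.689, -0.0]
wrist_force: [-0.9, 0.2, -3.9]
finger_gap: 53.7
finger_force: 30.0
```

```bash
python3 - <<'E'
from h import *
st()
d=cap("top","pics/top1.png");s=cap("scene")
cv2.imwrite("pics/both1.png",np.hstack([d["pixels"][120:320,150:470],s["pixels"][80:320,0:320][20:220]]))
E
```

```text
t 5.45 tcp [526.8 -86.8 118.1] closing yaw -2.90 zaxis [-1.4e-03  6.0e-04 -1.0e+00] F [-0.9  0.2 -3.9] T [-0.05 -0.08  0.02] gap 53.7 ff 30.0
```

View pics/both1.png

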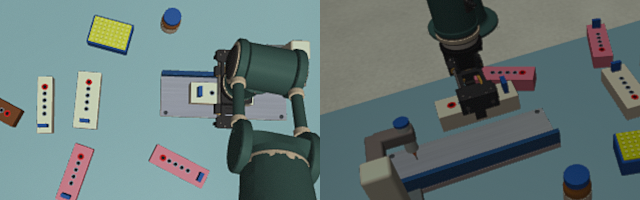

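The picture shows the rack held over the stage with the red ring towards the needle. Lowering it now.

Emit:
send_rows(
  series=[
    [[0,0,-0.086],[0,0,0]],
    [[0,0,-0.086],[0,0,0]],
    [[0,0,-0.086],[0,0,0]],
    [[0,0,-0.078],[0,0,0]],
    [[0,0,-0.008],[0,0,0]],
    [[0,0,-0.008],[0,0,0]],
    [[0,0,-0.008],[0,0,0]],
    [[0,0,0],[0,0,0]],
    [[0,0,0],[0,0,0]],
  ],
)

```text
t: 6.45
eef_pos: [528.4, -87.3, 30.2]
tool_rot: [0.0, 0.725, 0.688, 0.001]
wrist_force: [-1.9, 1.7, 4.8]
finger_gap: 53.5
finger_force: 30.0
```

```bash
python3 -c "
from h import *
st()"
```

```text
t 6.45 tcp [528.4 -87.3  30.2] closing yaw -3.00 zaxis [ 0.0014  0.     -1.    ] F [-1.9  1.7  4.8] T [0.25 0.5  0.01] gap 53.5 ff 30.0
```

Emit:
send_rows(
  series=[
    [[0,0,0],[0,0,0]],
    [[0,0,0],[0,0,0]],
    [[0,0,0],[0,0,0]],
    [[0,0,0],[0,0,0]],
    [[0,0,0.06],[0,0,0]],
    [[0,0,0.14],[0,0,0]],
    [[0,0,0.14],[0,0,0]],
    [[0,0,0.14],[0,0,0]],
    [[0,0.15,0],[0,0,0]],
    [[0,0.15,0],[0,0,0]],
    [[0,0.15,0],[0,0,0]],
    [[0,0.15,0],[0,0,0]],
    [[0,0.15,0],[0,0,0]],
    [[0,0,0],[0,0,0]],
  ],
  grip=0.78,
)

```text
t: 7.85
eef_pos: [527.8, 103.7, 150.0]
tool_rot: [-0.0, 0.724, 0.69, 0.001]
wrist_force: [-0.5, -0.3, 0.7]
finger_gap: 68.7
finger_force: 0.0
```

```bash
python3 - <<'E'
from meas import *
st()
d=cap("top");s=cap("scene")
cv2.imwrite("pics/both2.png",np.hstack([d["pixels"][140:340,210:470],s["pixels"][160:360,20:260]]))
r,m,m2,f=rack(d,15,(300,196),(425,245));print(np.round(r[0],1),np.round(r[1],1),round(r[2],2),m.round(1),m2.round(1),f.round(1))
E
```

```text
t 7.85 tcp [527.8 103.7 150. ] closing yaw -2.77 zaxis [ 0.0015  0.0016 -1.    ] F [-0.5 -0.3  0.7] T [-0.03 -0.05 -0.  ] gap 68.7 ff 0.0
[542.  -86.4] [158.1  81.5] 87.17 [ 526.  -135.5   55. ] [ 527.1 -135.7   55. ] [ 580.3 -175.3   79. ]
```

View pics/both2.png

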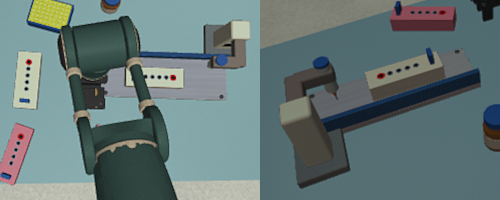

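The rack lies flat, let go, with its mark at about (526.5, -135.6), roughly 95 mm short of the needle. The fin is at about (531, -27). Going to grip it across its 26 mm width.

Emit:
send_rows(
  series=[
    [[0.0033,-0.127,0],[0,0,0]],
    [[0.0033,-0.127,0],[0,0,0]],
    [[0.0033,-0.127,0],[0,0,0]],
    [[0.0033,-0.127,0],[0,0,0]],
    [[0,0,0],[0,0,0]],
    [[0,0,-0.1],[0,0,0]],
    [[0,0,-0.1],[0,0,0]],
    [[0,0,-0.1],[0,0,0]],
    [[0,0,-0.04],[0,0,0]],
    [[0,0,-0.02],[0,0,0]],
    [[0,0,0],[0,0,0]],
    [[0,0,0],[0,0,0]],
  ],
)

```text
t: 9.15
eef_pos: [532.0, -27.1, 59.9]
tool_rot: [0.001, 0.725, 0.688, 0.001]
wrist_force: [-0.1, 0.3, 0.3]
finger_gap: 68.5
finger_force: 0.0
```

```bash
python3 -c "
from h import *
st()"
```

```text
t 9.15 tcp [532.  -27.1  59.9] closing yaw -3.01 zaxis [ 1.9e-03 -2.0e-04 -1.0e+00] F [-0.1  0.3  0.3] T [-0.04 -0.12 -0.02] gap 68.5 ff 0.0
```

Emit:
send_rows(
  series=[
    [[0,0,0],[0,0,0]],
    [[0,0,0],[0,0,0]],
    [[0,0,0],[0,0,0]],
    [[0,0,0],[0,0,0]],
    [[0,0,0],[0,0,0]],
    [[0,0,0],[0,0,0]],
    [[0,0,0],[0,0,0]],
    [[0,0,0],[0,0,0]],
  ],
  grip=0,
)

```text
t: 9.95
eef_pos: [531.1, -27.0, 58.8]
tool_rot: [0.0, 0.725, 0.688, 0.0]
wrist_force: [0.6, 0.4, 0.4]
finger_gap: 25.6
finger_force: 30.0
```

```bash
python3 -c "
from h import *
st()"
```

```text
t 9.95 tcp [531.1 -27.   58.8] closing yaw -3.00 zaxis [ 2.e-04  0.e+00 -1.e+00] F [0.6 0.4 0.4] T [-0.05 -0.04  0.04] gap 25.6 ff 30.0
```

Emit:
send_rows(
  series=[
    [[0.008,-0.0271,0],[0,0,0]],
    [[0.008,-0.0271,0],[0,0,0]],
    [[0.008,-0.0271,0],[0,0,0]],
    [[0.008,-0.0271,0],[0,0,0]],
    [[0.008,-0.0271,0],[0,0,0]],
    [[0.008,-0.0271,0],[0,0,0]],
    [[0.008,-0.0271,0],[0,0,0]],
    [[0.008,-0.0271,0],[0,0,0]],
    [[0.008,-0.0271,0],[0,0,0]],
    [[0.008,-0.0271,0],[0,0,0]],
    [[0.008,-0.0271,0],[0,0,0]],
    [[0.008,-0.0271,0],[0,0,0]],
    [[0,0,0],[0,0,0]],
    [[0,0,0],[0,0,0]],
  ],
)

```text
t: 11.35
eef_pos: [555.4, -109.5, 58.8]
tool_rot: [0.001, 0.725, 0.688, -0.0]
wrist_force: [0.2, -3.5, 1.3]
finger_gap: 25.7
finger_force: 30.0
```

```bash
python3 - <<'E'
from meas import *
st()
d=cap("top");s=cap("scene")
a=cv2.resize(d["pixels"][175:245,360:470],None,fx=3.6,fy=3.6,interpolation=2);b=cv2.resize(s["pixels"][215:300,60:170],None,fx=3.6,fy=3.6,interpolation=2)
h=max(a.shape[0],b.shape[0]);p=lambda q:cv2.copyMakeBorder(q,0,h-q.shape[0],0,0,0)
cv2.imwrite("pics/both3.png",np.hstack([p(a),p(b)]))
for n,q,lo,hi in(("top",d,(340,195),(430,245)),("scene",s,(80,230),(180,300))):
    hsv=cv2.cvtColor(q["pixels"],cv2.COLOR_BGR2HSV).astype(int);m=((hsv[...,0]<8)|(hsv[...,0]>172))&(hsv[...,1]>130)&(hsv[...,2]>50)
    k=np.zeros_like(m);k[lo[1]:hi[1],lo[0]:hi[0]]=1;ys,xs=np.nonzero(m&k)
    if len(xs):print(n,len(xs),xs.min(),xs.max(),ys.min(),ys.max(),onz(q,(xs.min()+xs.max())/2,(ys.min()+ys.max())/2,55).round(1),onz(q,xs.mean(),ys.mean(),55).round(1))
E
```

```text
t 11.35 tcp [ 555.4 -109.5   58.8] closing yaw -2.99 zaxis [ 0.001  -0.0018 -1.    ] F [ 0.2 -3.5  1.3] T [-0.39 -0.08  0.09] gap 25.7 ff 30.0
top 21 410 414 206 210 [ 551.3 -218.7   55. ] [ 551.2 -218.7   55. ]
scene 37 99 107 254 260 [ 550.  -219.1   55. ] [ 551.  -218.7   55. ]
```

View pics/both3.png

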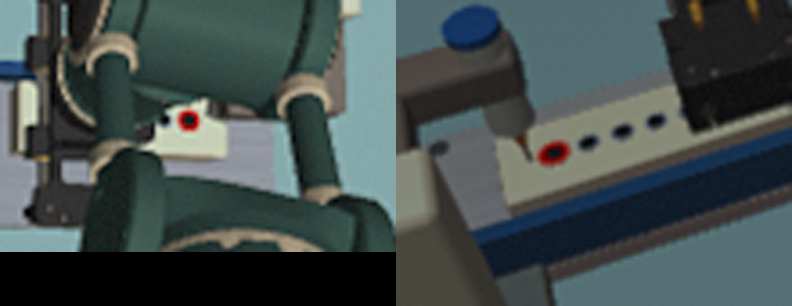

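The red ring sits just right of the needle at about (103,257) in the scene. Both cameras put the mark at (551.2, -218.8), against the needle at about (555.2, -229.4).

Emit:
send_rows(
  series=[
    [[0.0033,-0.0138,0],[0,0,0]],
    [[0.0033,-0.0138,0],[0,0,0]],
    [[0.0033,-0.0138,0],[0,0,0]],
    [[0,0,0],[0,0,0]],
    [[0,0,0],[0,0,0]],
  ],
)

```text
t: 11.95
eef_pos: [557.5, -118.8, 58.8]
tool_rot: [0.0, 0.725, 0.688, -0.0]
wrist_force: [-0.5, 1.4, 3.4]
finger_gap: 26.0
finger_force: 30.0
```

Emit:
send_rows(
  series=[
    [[0.004,0,0],[0,0,0]],
    [[0,0,0],[0,0,0]],
    [[0,0,0],[0,0,0]],
  ],
)

```text
t: 12.25
eef_pos: [557.6, -118.8, 58.8]
tool_rot: [-0.001, 0.725, 0.688, -0.001]
wrist_force: [-3.3, 1.4, 6.0]
finger_gap: 25.7
finger_force: 30.0
```

Emit:
send_rows(
  series=[
    [[0.004,0,0],[0,0,0]],
    [[0,0,0],[0,0,0]],
    [[0,0,0],[0,0,0]],
  ],
)

```text
t: 12.55
eef_pos: [557.8, -118.8, 58.8]
tool_rot: [-0.001, 0.725, 0.688, -0.001]
wrist_force: [-5.6, 1.9, 8.6]
finger_gap: 25.5
finger_force: 30.0
```

Emit:
send_rows(
  series=[
    [[0.004,0,0],[0,0,0]],
    [[0,0,0],[0,0,0]],
    [[0,0,0],[0,0,0]],
  ],
)

```text
t: 12.85
eef_pos: [558.1, -118.8, 58.9]
tool_rot: [-0.002, 0.725, 0.688, -0.002]
wrist_force: [-7.9, 1.2, 10.7]
finger_gap: 25.7
finger_force: 30.0
```

```bash
cat > chk.py <<'E'
from meas import *
st()
d=cap("top");s=cap("scene")
for n,q,lo,hi in(("top",d,(340,195),(440,245)),("scene",s,(80,230),(180,300))):
    hsv=cv2.cvtColor(q["pixels"],cv2.COLOR_BGR2HSV).astype(int);m=((hsv[...,0]<8)|(hsv[...,0]>172))&(hsv[...,1]>130)&(hsv[...,2]>50)
    k=np.zeros_like(m);k[lo[1]:hi[1],lo[0]:hi[0]]=1;ys,xs=np.nonzero(m&k)
    if len(xs):print(n,len(xs),xs.min(),xs.max(),ys.min(),ys.max(),onz(q,(xs.min()+xs.max())/2,(ys.min()+ys.max())/2,55).round(1),onz(q,xs.mean(),ys.mean(),55).round(1))
b=cv2.resize(s["pixels"][215:290,60:190],None,fx=6,fy=6,interpolation=2)
import sys;cv2.imwrite(sys.argv[1],b)
E
python3 chk.py pics/d1.png
```

```text
t 12.85 tcp [ 558.1 -118.8   58.9] closing yaw -2.98 zaxis [-0.0052 -0.     -1.    ] F [-7.9  1.2 10.7] T [ 0.19  1.26 -0.07] gap 25.7 ff 30.0
top 22 413 418 205 210 [ 552.5 -228.5   55. ] [ 552.9 -227.4   55. ]
scene 33 95 103 257 262 [ 552.9 -227.6   55. ] [ 553.5 -227.4   55. ]
```

View pics/d1.png

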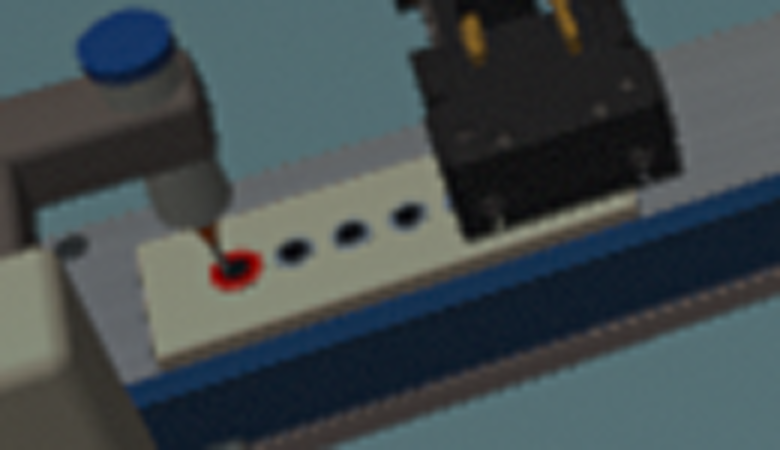

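Emit:
send_rows(
  series=[
    [[0,-0.004,0],[0,0,0]],
    [[0,-0.004,0],[0,0,0]],
    [[0,0,0],[0,0,0]],
    [[0,0,0],[0,0,0]],
  ],
)

```text
t: 13.35
eef_pos: [559.4, -120.2, 58.8]
tool_rot: [-0.001, 0.725, 0.688, -0.001]
wrist_force: [-3.4, 3.2, 7.3]
finger_gap: 25.5
finger_force: 30.0
```

Emit:
send_rows(
  series=[
    [[0.004,0,0],[0,0,0]],
    [[0,0,0],[0,0,0]],
    [[0,0,0],[0,0,0]],
  ],
)

```text
t: 13.65
eef_pos: [559.6, -120.3, 58.8]
tool_rot: [-0.002, 0.725, 0.688, -0.001]
wrist_force: [-7.2, 3.3, 9.2]
finger_gap: 25.6
finger_force: 30.0
```

```bash
python3 chk.py pics/d2.png
```

```text
t 13.65 tcp [ 559.6 -120.3   58.8] closing yaw -3.00 zaxis [-4.1e-03  8.0e-04 -1.0e+00] F [-7.2  3.3  9.2] T [ 0.44  1.   -0.1 ] gap 25.6 ff 30.0
top 18 413 418 204 209 [ 555.4 -228.7   55. ] [ 554.7 -228.1   55. ]
scene 36 94 102 257 263 [ 553.3 -229.7   55. ] [ 554.8 -229.1   55. ]
```

It was stiction, not the fence: a small along-slide move let it slip 1.3 mm in x. I'll press a little further and wiggle gently.

Emit:
send_rows(
  series=[
    [[0.004,0.006,0],[0,0,0]],
    [[0,0.002,0],[0,0,0]],
    [[0,-0.006,0],[0,0,0]],
    [[0,-0.002,0],[0,0,0]],
    [[0,0,0],[0,0,0]],
    [[0,0,0],[0,0,0]],
  ],
)

```text
t: 14.35
eef_pos: [560.3, -120.1, 58.8]
tool_rot: [-0.002, 0.725, 0.688, -0.001]
wrist_force: [-7.7, 3.8, 9.8]
finger_gap: 25.3
finger_force: 30.0
```

Emit:
send_rows(
  series=[
    [[0.004,0.006,0],[0,0,0]],
    [[0,0.002,0],[0,0,0]],
    [[0,-0.006,0],[0,0,0]],
    [[0,-0.002,0],[0,0,0]],
    [[0,0,0],[0,0,0]],
    [[0,0,0],[0,0,0]],
  ],
)

```text
t: 14.95
eef_pos: [560.3, -120.1, 58.8]
tool_rot: [-0.003, 0.725, 0.688, -0.002]
wrist_force: [-9.6, 4.5, 13.3]
finger_gap: 25.6
finger_force: 30.0
```

Emit:
send_rows(
  series=[
    [[0.004,0.006,0],[0,0,0]],
    [[0,0.002,0],[0,0,0]],
    [[0,-0.006,0],[0,0,0]],
    [[0,-0.002,0],[0,0,0]],
    [[0,0,0],[0,0,0]],
    [[0,0,0],[0,0,0]],
  ],
)

```text
t: 15.55
eef_pos: [560.3, -120.1, 58.8]
tool_rot: [-0.004, 0.725, 0.688, -0.003]
wrist_force: [-13.3, 3.6, 15.8]
finger_gap: 25.4
finger_force: 30.0
```

```bash
python3 chk.py pics/d3.png
```

```text
t 15.55 tcp [ 560.3 -120.1   58.8] closing yaw -2.99 zaxis [-0.0088  0.0014 -1.    ] F [-13.3   3.6  15.8] T [ 0.53  1.77 -0.04] gap 25.4 ff 30.0
top 19 413 418 204 209 [ 555.4 -228.7   55. ] [ 555.6 -227.9   55. ]
scene 33 94 102 258 263 [ 554.7 -229.9   55. ] [ 555.6 -229.3   55. ]
```

Wiggling no longer moves it in x (560.3 against 560.8 predicted), so the rack is against the fence at about 13 N. I'll relax the press, release and withdraw.

Emit:
send_rows(
  series=[
    [[-0.004,0,0],[0,0,0]],
    [[-0.004,0,0],[0,0,0]],
    [[-0.004,0,0],[0,0,0]],
    [[0,0,0],[0,0,0]],
    [[0,0,0],[0,0,0]],
  ],
)

```text
t: 16.15
eef_pos: [560.2, -120.1, 58.8]
tool_rot: [-0.001, 0.725, 0.688, -0.001]
wrist_force: [-4.9, 3.9, 7.4]
finger_gap: 25.6
finger_force: 30.0
```

Emit:
send_rows(
  series=[
    [[0,0,0],[0,0,0]],
    [[0,0,0],[0,0,0]],
    [[0,0,0],[0,0,0]],
    [[0,0,0],[0,0,0]],
    [[0,0,0.04],[0,0,0]],
    [[0,0,0.1],[0,0,0]],
    [[0,0,0.14],[0,0,0]],
    [[0,0.15,0.1],[0,0,0]],
    [[0,0.15,0],[0,0,0]],
    [[0,0.15,0],[0,0,0]],
    [[0,0.15,0],[0,0,0]],
    [[0,0.15,0],[0,0,0]],
    [[0,0.15,0],[0,0,0]],
    [[0,0.15,0],[0,0,0]],
    [[0,0,0],[0,0,0]],
  ],
  grip=0.5,
)

```text
t: 17.65
eef_pos: [561.6, 145.8, 154.7]
tool_rot: [-0.0, 0.724, 0.69, 0.001]
wrist_force: [0.8, -1.2, -0.5]
finger_gap: 44.0
finger_force: 0.0
```

```bash
cat >> chk.py <<'E'
# rack front/tail end midpoints via bright top-face mask in top view
im=d["pixels"].astype(int);m=((im[...,2]>im[...,0]+3)&(im[...,2]>125)).astype(np.uint8);k=np.zeros_like(m);k[192:240,310:426]=1
cn=max(cv2.findContours(m*k,0,1)[0],key=cv2.contourArea)[:,0];P=np.array([onz(d,u,v,55)[:2] for u,v in cn],np.float32)
r=cv2.minAreaRect(P);print("rack rect",np.round(r[0],1),np.round(r[1],1),round(r[2],2))
b=cv2.resize(s["pixels"][225:280,75:165],None,fx=8.8,fy=8.8,interpolation=2);cv2.imwrite(sys.argv[1],b)
# dark wells: line of bore centroids
for n,q,box in(("top",d,(330,200,420,216)),):
    x0,y0,x1,y1=box;g=(q["pixels"].max(2)<75).astype(np.uint8)[y0:y1,x0:x1]
    _,_,ss,cc=cv2.connectedComponentsWithStats(g)
    W=np.array([onz(q,*(c+[x0,y0]),55)[:2] for a,c in zip(ss[1:],cc[1:]) if 3<=a[4]<=25]);print(W.round(1).tolist())
E
python3 chk.py pics/d4.png
```

```text
t 17.65 tcp [561.6 145.8 154.7] closing yaw -2.77 zaxis [ 0.0013  0.0016 -1.    ] F [ 0.8 -1.2 -0.5] T [-0.02 -0.05 -0.02] gap 44.0 ff 0.0
top 18 413 418 204 209 [ 555.4 -228.7   55. ] [ 555.2 -228.1   55. ]
scene 32 94 102 258 263 [ 554.7 -229.9   55. ] [ 555.8 -229.4   55. ]
rack rect [ 556.8 -174.4] [161.2  57.1] 88.07
[[563.5, -118.1], [565.1, -237.7], [559.7, -153.1], [558.5, -172.0], [557.8, -190.9], [556.2, -210.7], [555.6, -229.6]]
```

View pics/d4.png

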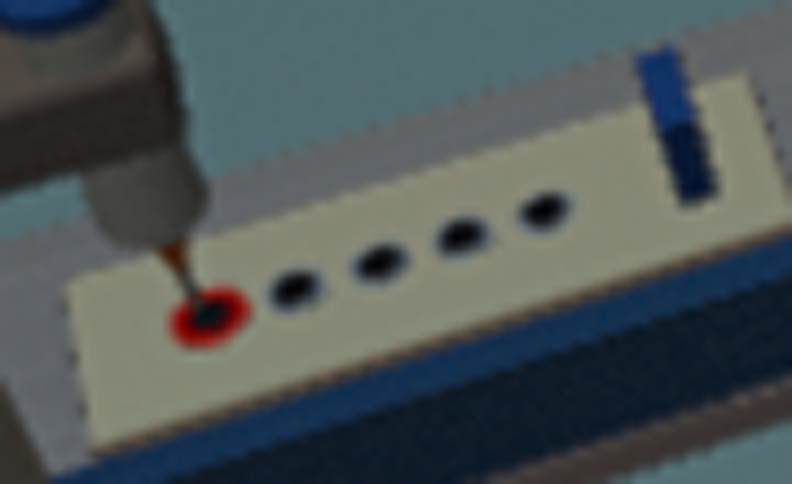

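The red ring is under the needle, and the row of wells is parallel to the fence within 0.003 rad. I'll do one finer check of the needle tip pixel using the first clean image.

```bash
python3 - <<'E'
from h import *
im=cv2.imread("pics/scene0.png");g=cv2.cvtColor(im,cv2.COLOR_BGR2GRAY).astype(int)
print("cols 90..103");
for v in range(250,264):print(v,g[v,90:104])
s=cap("scene");h=cv2.cvtColor(s["pixels"],cv2.COLOR_BGR2GRAY).astype(int)
print("now")
for v in range(250,266):print(v,h[v,90:108])
n=np.array([555.4,-229.4])
for z in(61,76,55,74):print(z,proj(s,[*n,z]).round(2))
for dy in(-2,0,2):print(dy,proj(s,[n[0]+.05*dy,n[1]+dy,61]).round(2))
E
```

```text
cols 90..103
250 [63 63 62 59 56 53 60 78 98 97 96 95 94 95]
251 [63 62 61 60 56 56 72 97 98 94 95 96 96 96]
252 [65 66 61 56 50 46 73 98 97 96 96 96 97 96]
253 [79 79 67 47 34 43 73 99 97 96 97 97 95 96]
254 [95 97 92 65 39 42 72 99 98 95 96 95 95 93]
255 [97 96 99 92 65 42 63 97 97 95 94 93 94 93]
256 [96 96 97 99 90 58 58 91 97 95 94 95 95 95]
257 [96 96 95 95 93 75 54 71 96 96 93 94 94 95]
258 [94 93 94 94 96 89 57 57 92 95 94 95 95 94]
259 [94 94 94 95 95 91 75 65 87 95 95 96 96 97]
260 [94 94 95 94 94 95 94 89 96 97 96 95 96 95]
261 [94 94 94 96 95 96 97 97 96 95 95 94 93 94]
262 [95 96 96 96 95 96 95 94 94 95 94 95 93 93]
263 [96 95 96 95 94 95 94 94 94 94 94 95 96 96]
now
250 [ 66  66  63  62  60  56  61  82 101 100 102 106 107 113 127 133 133 132]
251 [ 66  65  64  61  59  57  77 106 109 108 118 127 132 133 134 134 133 132]
252 [ 69  68  64  60  52  51  86 126 135 132 133 134 133 133 132 132 131 132]
253 [ 84  90  81  51  35  50  97 135 135 133 133 131 133 132 131 131 132 133]
254 [112 125 128  85  45  46  95 136 135 133 132 132 132 132 132 134 134 134]
255 [133 135 136 125 
[... 267 characters left out ...]
96 130 132 105  45  12]
259 [131 132 133 134 127 105  57  44  29  20  27  35  69 106 133 115  70  46]
260 [133 131 133 130 106  63  37  28  15  18  23  34  59  98 135 132 113 102]
261 [131 132 134 127  91  47  30  19  17  18  28  46  75 109 135 135 134 135]
262 [132 132 134 129  95  52  32  30  29  30  46  76 105 133 134 134 134 134]
263 [132 132 133 131 113  77  55  54  57  70  87 115 135 136 134 133 133 133]
264 [132 131 132 134 132 113  89  91  96 109 120 134 135 134 132 133 133 133]
265 [132 132 133 133 134 135 134 136 135 135 135 134 134 133 133 133 133 133]
61 [ 97.48 258.72]
76 [ 95.32 253.79]
55 [ 98.33 260.66]
74 [ 95.61 254.45]
-2 [ 96.45 259.04]
0 [ 97.48 258.72]
2 [ 98.52 258.39]
```

In the scene camera the mark is (555.4, -229.4) and the needle (555.3, -230.9). That 1.5 mm offset is well inside the 3.5 mm tolerance, and the top view agrees. The rack is flush and parallel, and the arm is clear, so I'm handing in.

```bash
python3 -c "
from bench import env
print(env.hand_in())"
```

```text
the job is handed in; nothing more can be done
None
```

The middle-width rack now sits flush along the fence, let go, with its red-ringed well measured about 1.5 mm from under the needle tip (3.5 mm allowed); the job is handed in, but no verdict was returned.

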